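Make up two lathe tooling kits and close the case

ROBOT

A 6-joint arm with a two-finger parallel gripper is mounted at the origin on the work surface. World frame = base frame: x ahead of the robot, y to its left, z up, the work surface at z = 0. Lengths are in mm, angles in rad, forces in N, time in s.
With the tool pointing down it reaches from about 325 to 900 mm from the base axis. Payload 6.1 kg.
Tool frame: the origin (TCP) lies between the finger pads, 19 mm behind the fingertips; this is the grasp point; z points along the fingers, y is the line along which they close (so a half turn about z gives the same grasp; the last joint's range is limited). The gripper opens to 87 mm and grips with 3 to 60 N. Pads are 19 mm wide; open, the fingers measure 117 mm over their backs; the gripper's body (75 mm by 190 mm) begins 51 mm behind the grasp point.
Start: joints at [-1.324, 0.22, 1.526, -0, 1.395, -0.126], TCP at [227.633, -582.065, 241.238] pointing down, gripper open.
Joint ranges: [-2.98, 2.98], [-0.91, 2.08], [0.09, 2.57], [-1.24, 4.39], [0.2, 2.65], [-2.68, 2.68]. Speed limits (rad/s): [2.57, 2.57, 3.01, 3.14, 3.14, 3.14].

INTERFACE

Orientations are given as a unit quaternion [x, y, z, w].
In Python, from plant import bot gives the robot as it stands. The module is installed in compiled form; this text tells all that it offers.
- The arm moves only by the shell command python3 -m jog 'ROWS' [FORCE]. ROWS is JSON, a list of rows, each a list of 3 entries, a list of its own where there are three numbers: the finger opening in mm, from 0 to 87, then the shift along the tool's x, y, z in mm, then the turn about the tool's z in rad. A call has exactly 10 rows; each row is the pose to reach, as a shift and turn from the pose commanded when the call began, along the tool's axes at that moment; what a row does not reach only later rows make up. A row lasts 1/10 s, in which the tool goes at most 50 mm and 8.59 degrees, less where a joint would pass 70% of its speed; a pose out of reach is approached as far as the arm can. A call with a gripper value outside its range is refused whole. The fingers move at their own pace and stop on an object; FORCE is the grip in N (left out, the last holds). Time passes only in rows, so rows that repeat a pose let the fingers close, or fill a call up. It gives the time, the measured TCP pose, the force, the opening and the grip force at its end, in the units of the state.
- bot.state(): the state, without advancing time (a new reading comes with each control period).
- bot.get_image(name): name is "scene" or "top" or "wrist"; returns a dict with "pixels" (420x560x3 uint8, red, green, blue), "intrinsics" (3x3 intrinsics, pixels), "k1" (the pictures are not rectified: a ray, as slopes to the right and down, at radius r is drawn at 1 + k1 r^2 times it, then the intrinsics apply), "extrinsics" (4x4, takes a point from camera to world coordinates). Camera axes: x right, y down, z forward; pixel columns grow to the right and rows downward; lengths in mm; the calibration is good to about 2 mm. A picture is of the moment at which its call begins. There is no depth.
- bot.sign_off(): hands the job in; it is judged then, once.
The state is a dict: "time": time; "joint_positions": joint angles; "qd": joint speeds; "joint_torque": joint torques, N m; "tcp_pos": TCP position; "ee_rot": TCP orientation; "wrist_force": force on the tool from outside, world axes, zero at the start; "torque": the same for the moment, N m; "width": finger opening in mm; "finger_force": force on a finger pad.
Only numpy, scipy, OpenCV 4.12 (cv2) and the standard library are available. Lean on these libraries where they do the work, as an engineer would, in place of code of your own. Each camera call takes 0.05 s, during which the arm holds its last target. There are 200 camera calls.

TASK

Make up the tooling for two lathe jobs. Wooden case with the lip: stand the small collet upright in its short bay and set the parting-tool holder (thin blade) upright in its long bay, then close it: tilt the lid's tongue in under the lip and lower the lid flat into its rim. Grey tray: the large collet upright in the short bay and the turning-tool holder (square bar) upright in the long bay; leave the boring-bar holder, the lathe chuck and the oil can where they stand.

Things in the scene. Friction and masses are not known exactly. Their poses are not given: they have to be found in the camera images.
- case: Fixed open wooden case, 200 (x) x 124 (y) mm. Origin: underside centre. Floor top z 5. Bays y -48 to 48: long x -81 to 22, short x 28 to 82. Walls and divider end at z 42, the lid's seat; round it a rim to z 50, inner faces y -57, 57 and x 95. At the -x end a wall (inner face x -95) carries the dark overhanging lip: x -100 to -77, z 55 to 61, full width.
- lid: Loose plywood lid, 107 mm wide (y), 0.15 kg, flat on the bench. Panel x -78.5 to 78.5, 8 mm thick; dark tongue x -102.5 to -78.5, 4 mm thick, flush below. Bar handle 14 (x) x 70 (y) mm, z 8 to 36. Origin: underside, below the handle's centre. Too long to drop in past the lip: goes in tilted, tongue first. Home: origin near (12, 0, 42) mm in the case frame, axes parallel; play 9 mm in x, 7 in y.
- tray: Fixed open grey sheet-steel tray, 190 (x) x 124 (y) mm, no lid. Origin: underside centre, z up. Floor top z 3; walls and divider 3 mm thick, rounded top edges at z 25. Bays y -59 to 59: long x -92 to 19.5, short x 22.5 to 92.
- collet_small: Small steel spring collet (slit cone) standing on its small end: largest diameter 21 mm from 22 mm up, 16 mm at the foot, 31.5 mm high. Origin: centre of its underside; z up. About 0.045 kg.
- collet_large: Large steel spring collet (slit cone) standing on its small end: largest diameter 33 mm from 28 mm up, 25 mm at the foot, 40 mm high. Origin: centre of its underside; z up. About 0.14 kg.
- parting_holder: Dark steel tool holder, about 0.26 kg: block 52 (x) x 26 (y) x 26 mm high, screws and nut on top to 33 mm. Parting tool: a thin upright blade, 4 mm thick, 14 mm high, near the +y flank, sticking out at both ends, from x = -38 to 46 mm. Origin: centre of the block's underside, tool points to +x, z up. Grip the block across its flat flanks (y).
- turning_holder: Dark steel tool holder, about 0.26 kg: block 52 (x) x 26 (y) x 26 mm high, screws and nut on top to 33 mm. Turning tool: a square bar, 12 mm wide and high, along the +y flank, small brass-coloured insert at its end, out to x = 53 mm. Origin: centre of the block's underside, tool points to +x, z up. Grip the block across its flat flanks (y).
- boring_holder: Dark steel tool holder, about 0.26 kg: block 52 (x) x 34 (y) x 26 mm high, screws and nut on top to 33 mm. Boring bar: thick and round, 16 mm in diameter, out to x = 68 mm. In no kit: leave it. Origin: centre of the block's underside, tool points to +x, z up. Grip the block across its flat flanks (y).
- lathe_chuck: Bystander: three-jaw lathe chuck lying on its back, jaws up, 80 mm in diameter, 72 mm high, 1.9 kg. Origin: centre of its underside.
- oiler: Bystander: small green oil can, 54 mm in diameter, brass spout up to 128 mm high reaching 33 mm out to its +x, thumb lever to its -x. Origin: centre of its underside.
Not all that is in view belongs to the job. What is shaped like the turning_holder but blue is not meant. There is more than one size of the case; the job needs the smaller.

How it is judged:
By the outcome, as a careful person would: the job done as asked, in the order asked, and still so for the second after the job is handed in, with the robot touching nothing.
It also fails if it takes over 131 s, if anything falls off the work surface, if the arm or the gripper's body presses on something with over 40 N, if the wrist force passes 120 N, or if a joint passes its speed limit or range.

## Working session

There is one attempt and no reset: what is moved stays moved. The work goes in short steps, Python scripts to look and compute and a shell command to move; the robot and the scene stay as the last step left them, time stands still between calls to the robot, and variables do not carry over. Pictures are saved under pics/ and viewed, at most 14 in all, crops included, and the job is handed in when it is done.

```bash
mkdir -p pics; ls; python3 - <<'E'
from plant import bot
import cv2,numpy as np
for n in("scene","top"):
    d=bot.get_image(n);cv2.imwrite(f"pics/{n}0.png",d["pixels"][:,:,::-1])
    np.savez(f"pics/{n}0.npz",**d)
    print(n,d["intrinsics"],d["k1"],np.round(d["extrinsics"],3))
s=bot.state();print(s)
E
```

```text
pics
scene [[383.08002966   0.         283.061002  ]
 [  0.         383.08002966 209.25096308]
 [  0.           0.           1.        ]] -0.10271990661496708 [[ 4.140000e-01  6.130000e-01 -6.730000e-01  1.105767e+03]
 [ 9.100000e-01 -2.830000e-01  3.030000e-01 -3.069460e+02]
 [-5.000000e-03 -7.380000e-01 -6.750000e-01  6.636690e+02]
 [ 0.000000e+00  0.000000e+00  0.000000e+00  1.000000e+00]]
top [[500.07775472   0.         280.45389586]
 [  0.         500.07775472 216.41565444]
 [  0.           0.           1.        ]] -0.05625925125922804 [[-2.200000e-02 -9.820000e-01  1.890000e-01  2.147470e+02]
 [-1.000000e+00  2.000000e-02 -1.000000e-02 -4.228000e+00]
 [ 6.000000e-03 -1.890000e-01 -9.820000e-01  1.404443e+03]
 [ 0.000000e+00  0.000000e+00  0.000000e+00  1.000000e+00]]
{'time': 0.1, 'joint_positions': array([-1.32408665e+00,  2.21154235e-01,  1.52747833e+00,  3.35005342e-05,
        1.39469824e+00, -1.26101323e-01]), 'qd': array([ 0.00090794, -0.00056124, -0.00100126,  0.00099412,  0.00194953,
        0.00113482]), 'joint_torque': array([ 6.02084547e-04, -4.95943451e+01, -3.88519728e+01,  7.02092936e-02,
        5.15388278e-02, -4.36909465e-05]), 'tcp_pos': array([ 227.5253714 , -581.56022783,  240.25202217]), 'ee_rot': array([ 9.82676918e-01,  1.85324902e-01, -3.59185549e-05, -8.68491495e-04]), 'wrist_force': array([0.40782701, 0.58294146, 0.62663657]), 'torque': array([-0.0003891 , -0.01140108, -0.03065138]), 'finger_force': 0.0, 'width': 87.00666100652988}
```

View pics/scene0.png

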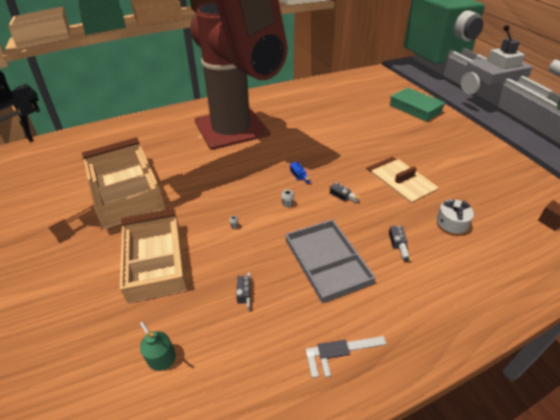

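View pics/top0.png

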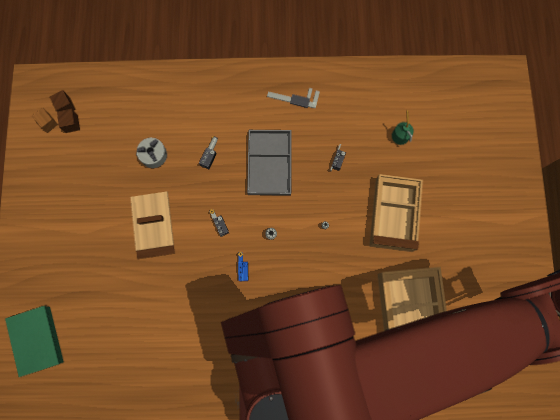

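```bash
cat > h.py <<'E'
import numpy as np,cv2
from plant import bot
from scipy.spatial.transform import Rotation as R
def ray(d,uv):
    K=d["intrinsics"];uv=np.atleast_2d(np.float64(uv))
    p=(uv-[K[0,2],K[1,2]])/[K[0,0],K[1,1]];q=p.copy()
    for _ in range(20): q=p/(1+d["k1"]*(q**2).sum(1,keepdims=True))
    return q
def px2w(d,uv,z):
    q=ray(d,uv);E=d["extrinsics"];z=np.broadcast_to(z,len(q))
    v=np.c_[q,np.ones(len(q))]@E[:3,:3].T
    return E[:3,3]+v*((z-E[2,3])/v[:,2])[:,None]
def w2px(d,P):
    E=d["extrinsics"];c=(np.atleast_2d(P)-E[:3,3])@E[:3,:3];s=c[:,:2]/c[:,2:]
    s=s*(1+d["k1"]*(s**2).sum(1,keepdims=True));K=d["intrinsics"]
    return s*[K[0,0],K[1,1]]+[K[0,2],K[1,2]]
def load(n): return dict(np.load(f"pics/{n}.npz"))
def snap(name,fn):
    d=bot.get_image(name);np.savez(f"pics/{fn}.npz",**d);return d
def crop(d,fn,x0,y0,x1,y1,s):
    c=d["pixels"][y0:y1,x0:x1,::-1];cv2.imwrite(f"pics/{fn}.png",cv2.resize(c,None,fx=s,fy=s,interpolation=cv2.INTER_CUBIC))
def tool(P,yaw_y=None):
    """shift in tool axes to reach world P; turn so tool y lies along world angle yaw_y (mod pi)"""
    s=bot.state();r=R.from_quat(s["ee_rot"]);sh=r.inv().apply(np.array(P)-s["tcp_pos"])
    t=None
    if yaw_y is not None:
        y=r.apply([0,1,0]);cur=np.arctan2(y[1],y[0]);t=-((yaw_y-cur+np.pi/2)%np.pi-np.pi/2)
    return np.round(sh,1),t,np.round(s["joint_positions"],2)
E
python3 -c "
from h import *
d=load('top0');crop(d,'c1',120,110,440,290,2.5)"
```

```text
(no output)
```

View pics/c1.png

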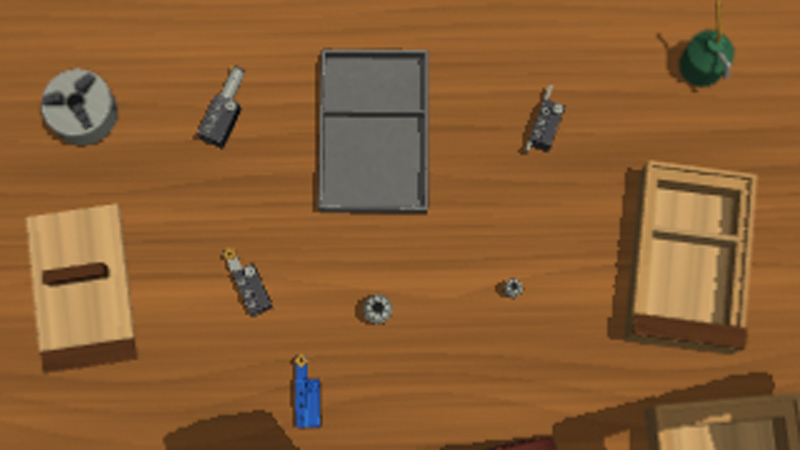

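```bash
cat >> h.py <<'E'
from scipy.optimize import least_squares
def fit(d,loc,uv,x0):
    loc=np.float64(loc);uv=np.float64(uv)
    def W(p): c,s=np.cos(p[2]),np.sin(p[2]);return np.c_[p[0]+c*loc[:,0]-s*loc[:,1],p[1]+s*loc[:,0]+c*loc[:,1],loc[:,2]]
    r=least_squares(lambda p:(w2px(d,W(p))-uv).ravel(),x0,x_scale=[10,10,.1])
    return r.x,np.abs(r.fun).max()
E
python3 - <<'E'
from h import *
np.set_printoptions(precision=2,suppress=True)
d=load('top0')
f=lambda a:[120-.3,110-.3]+np.float64(a)/2.5
print('case',fit(d,[(100,62,50),(100,-62,50),(-77,62,61),(-100,62,61),(-100,-62,61),(-77,-62,61)],f([(651,162),(757,174),(637,315),(633,341),(744,350),(746,330)]),[450,-250,0]))
print('tray',fit(d,[(95,62,25),(95,-62,25),(-95,62,25),(-95,-62,25)],f([(318,50),(428,50),(316,212),(428,212)]),[450,0,0]))
print('lid',fit(d,[(78.5,53.5,8),(78.5,-53.5,8),(-102.5,53.5,4),(-102.5,-53.5,4),(0,0,36)],f([(27,217),(119,204),(42,371),(137,357),(75,273)]),[450,300,0]))
for n,z,u in [('small',31,(512,287)),('large',40,(377,308)),('turn block',28,(252,290)),('turn tip',20,(229,254)),('part block',28,(544,124)),('part tip',20,(548,88)),('part tail',20,(524,153)),('oiler',0,(703,65)),('chuck',72,(78,105)),('boring',28,(220,120)),('blue',28,(308,400))]:
    print(n,px2w(d,f(u),z)[0])
s=bot.state();w=bot.get_image('wrist');E=w['extrinsics'];r=R.from_quat(s['ee_rot']).as_matrix()
print('cam in tool',r.T@(E[:3,3]-s['tcp_pos']),'\n',r.T@E[:3,:3],w['intrinsics'][0])
E
```

```text
case (array([ 480.22, -343.55,   -0.15]), np.float64(1.9078568121293813))
tray (array([640.29,  12.36,  -0.02]), np.float64(0.7226925029429481))
lid (array([479.53, 348.61,   0.13]), np.float64(0.6003306281817515))
small [ 452.98 -140.25   31.  ]
large [430.97  10.72  40.  ]
turn block [456.09 150.13  28.  ]
turn tip [499.31 177.08  20.  ]
part block [ 642.69 -184.73   28.  ]
part tip [ 688.72 -192.39   20.  ]
part tail [ 610.87 -161.2    20.  ]
oiler [ 721.16 -381.15    0.  ]
chuck [661.96 340.19  72.  ]
boring [654.95 187.23  28.  ]
blue [332.1   88.53  28.  ]
cam in tool [  83.43   -1.2  -143.27] 
 [[-0.   -0.95 -0.31]
 [ 1.    0.   -0.  ]
 [ 0.   -0.31  0.95]] [329.48   0.   276.49]
```

```bash
python3 - <<'E'
from h import *
print(tool([453,-140,150],np.pi/2-.15))
s=bot.state();print(R.from_quat(s['ee_rot']).as_matrix().round(2))
E
```

```text
(array([ 370.8, -329. ,   90.9]), np.float64(0.5227854951908881), array([-1.32,  0.22,  1.53, -0.  ,  1.39, -0.13]))
[[ 0.93  0.36 -0.  ]
 [ 0.36 -0.93  0.  ]
 [ 0.   -0.   -1.  ]]
```

```bash
python3 -m jog '[[40,[37,-33,9],0.05],[40,[74,-66,18],0.1],[40,[111,-99,27],0.16],[40,[148,-132,36],0.21],[40,[185,-165,45],0.26],[40,[222,-198,54],0.31],[40,[260,-230,63],0.37],[40,[297,-263,72],0.42],[40,[334,-296,81],0.47],[40,[370,-329,90],0.52]]' 30; python3 -m jog '[[40,[0,0,0],0],[40,[0,0,0],0],[40,[0,0,0],0],[40,[0,0,0],0],[40,[0,0,0],0],[40,[0,0,0],0],[40,[0,0,0],0],[40,[0,0,0],0],[40,[0,0,0],0],[40,[0,0,0],0]]'
python3 - <<'E'
from h import *
d=snap('wrist','w1');crop(d,'w1',0,0,560,420,1.4);print(w2px(d,[453,-140,31]))
E
```

```text
time: 1.15
tcp_pos: [451.5, -141.9, 151.6]
ee_rot: [0.997, -0.075, 0.0, 0.0]
wrist_force: [0.4, -1.0, -1.0]
width: 40.3
finger_force: 0.0
time: 2.15
tcp_pos: [451.0, -143.8, 151.8]
ee_rot: [0.997, -0.074, -0.0, -0.0]
wrist_force: [1.0, -0.2, -0.1]
width: 40.2
finger_force: 0.0
[[272.19736113 205.07529357]]
```

View pics/w1.png

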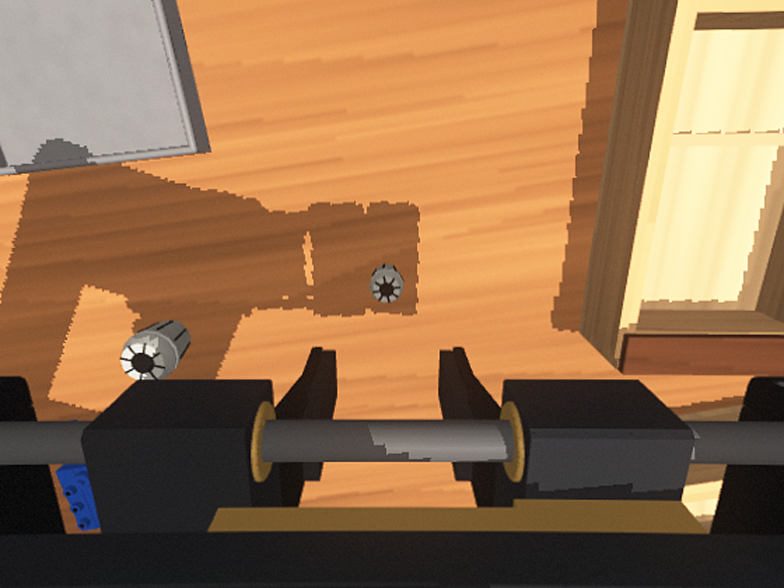

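```bash
python3 - <<'E'
from h import *
d=load('w1');P=px2w(d,[(275.5,206),(102,258.5)],[31.5,40]);print(P)
print(tool([*P[0,:2],26],np.pi/2-.15))
E
```

```text
[[ 451.94446437 -142.64562462   31.5       ]
 [ 429.97071572    9.34760396   40.        ]]
(array([  0.8,  -1.2, 125.8]), np.float64(0.002896117345419391), array([-0.48, -0.06,  2.  , -0.  ,  1.2 ,  1.24]))
```

```bash
python3 -m jog '[[40,[1,-1,25],0],[40,[1,-1,50],0],[40,[1,-1,75],0],[40,[1,-1,100],0],[40,[1,-1,115],0],[40,[1,-1,126],0],[10,[1,-1,126],0],[10,[1,-1,126],0],[10,[1,-1,126],0],[10,[1,-1,126],0]]' 25; python3 -m jog '[[10,[0,0,0],0],[10,[0,0,-5],0],[10,[0,0,-20],0],[10,[0,0,-40],0],[10,[0,0,-60],0],[10,[0,0,-80],0],[10,[0,0,-100],0],[10,[0,0,-104],0],[10,[0,0,-104],0],[10,[0,0,-104],0]]'
python3 - <<'E'
from h import *
c,s=np.cos(-.15),np.sin(-.15)
C=np.array([480.2,-343.5])
for l in [(55,0),(-33,0)]: print(C+np.array([c*l[0]-s*l[1],s*l[0]+c*l[1]]))
P=C+[c*55,s*55];print(tool([*P,130],np.pi/2-.15))
E
```

```text
time: 3.2
tcp_pos: [453.0, -143.4, 26.9]
ee_rot: [0.997, -0.074, 0.001, 0.0]
wrist_force: [0.3, 0.0, 2.1]
width: 19.1
finger_force: 25.0
time: 4.2
tcp_pos: [451.4, -142.6, 128.9]
ee_rot: [0.997, -0.074, -0.001, -0.0]
wrist_force: [0.7, -1.2, -0.7]
width: 18.6
finger_force: 25.0
[ 534.58240929 -351.71909729]
[ 447.57055443 -338.56854163]
(array([112.9, 194.7,  -1.4]), np.float64(0.0027512712223494162), array([-0.47, -0.03,  2.02,  0.  ,  1.16,  1.25]))
```

```bash
python3 -m jog '[[10,[16,28,0],0],[10,[32,56,0],0],[10,[48,84,0],0],[10,[64,112,0],0],[10,[80,140,0],0],[10,[96,168,0],0],[10,[113,195,0],0],[10,[113,195,0],0],[10,[113,195,0],0],[10,[113,195,0],0]]'
python3 - <<'E'
from h import *
d=snap('wrist','w2');crop(d,'w2',0,0,560,420,1.4);print(bot.state()['tcp_pos'])
E
```

```text
time: 5.2
tcp_pos: [534.4, -351.0, 128.4]
ee_rot: [0.997, -0.073, -0.001, -0.001]
wrist_force: [-0.0, 0.2, -0.7]
width: 19.1
finger_force: 25.0
[ 534.61616334 -350.880518    128.83947816]
```

View pics/w2.png

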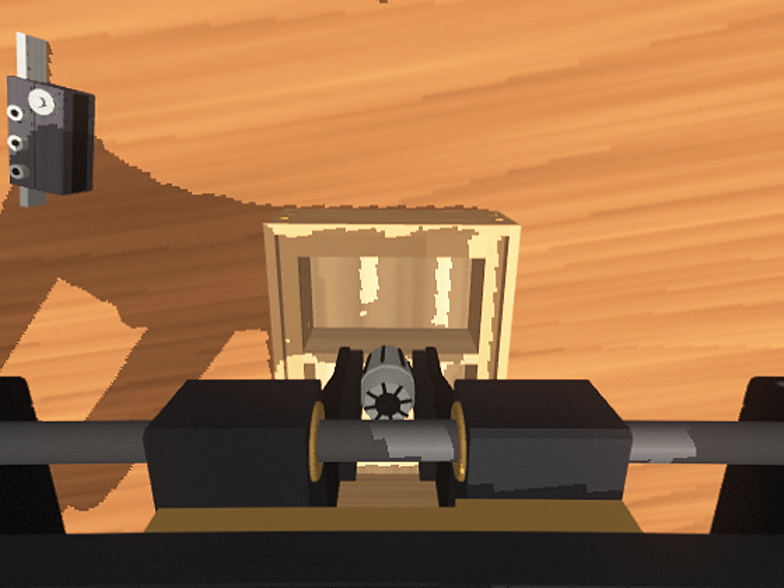

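```bash
python3 - <<'E'
from h import *
d=load('w2')
r=fit(d,[(100,62,50),(100,-62,50),(82,48,42),(82,-48,42)],np.float64([(264,224),(520,225),(298,257),(486,257)])/1.4,[480,-343,-.15]);print(r)
p=r[0];c,s=np.cos(p[2]),np.sin(p[2])
for l in [(55,0),(-33,0)]: print(tool([p[0]+c*l[0],p[1]+s*l[0],34],np.pi/2+p[2]))
print(w2px(d,[[p[0]+c*28,p[1]+s*28,42]])*1.4)
E
```

```text
(array([ 4.80641198e+02, -3.44696253e+02, -1.48864520e-01]), np.float64(0.8698296851916325))
(array([ 0.9,  2. , 94.8]), np.float64(0.0024288539719723445), array([-0.7 ,  0.35,  1.58,  0.  ,  1.21,  1.01]))
(array([-87.1,   1.8,  95. ]), np.float64(0.0024288539719723445), array([-0.7 ,  0.35,  1.58,  0.  ,  1.21,  1.01]))
[[391.26226215 353.53386592]]
```

```bash
python3 -m jog '[[10,[1,2,30],0],[10,[1,2,60],0],[10,[1,2,80],0],[10,[1,2,92],0],[10,[1,2,99],0],[10,[1,2,99],0],[36,[1,2,99],0],[36,[1,2,99],0],[36,[1,2,99],0],[36,[1,2,99],0]]'; python3 -m jog '[[36,[0,0,-10],0],[36,[0,0,-40],0],[36,[0,0,-80],0],[36,[0,0,-120],0],[36,[0,0,-120],0],[36,[0,0,-120],0],[36,[0,0,-120],0],[36,[0,0,-120],0],[36,[0,0,-120],0],[36,[0,0,-120],0]]'
python3 - <<'E'
from h import *
print(tool([642,-184,150],np.pi/2-.3))
E
```

```text
time: 6.25
tcp_pos: [536.1, -354.6, 31.1]
ee_rot: [0.997, -0.074, 0.0, 0.0]
wrist_force: [0.4, -0.3, -1.1]
width: 34.7
finger_force: 0.0
time: 7.25
tcp_pos: [535.5, -354.1, 149.7]
ee_rot: [0.997, -0.074, -0.001, -0.001]
wrist_force: [0.6, -0.5, 0.9]
width: 35.9
finger_force: 0.0
(array([  80.4, -183.9,   -0.3]), np.float64(0.15278645109875733), array([-0.71,  0.34,  1.56,  0.  ,  1.24,  1.01]))
```

```bash
python3 -m jog '[[50,[11,-26,0],0.03],[50,[23,-52,0],0.06],[50,[34,-78,0],0.09],[50,[46,-104,0],0.12],[50,[57,-130,0],0.15],[50,[69,-157,0],0.15],[50,[80,-184,0],0.15],[50,[80,-184,0],0.15],[50,[80,-184,0],0.15],[50,[80,-184,0],0.15]]'
python3 - <<'E'
from h import *
d=snap('wrist','w3');crop(d,'w3',0,0,560,420,1.4);print(bot.state()['tcp_pos'])
E
```

```text
time: 8.25
tcp_pos: [641.6, -185.0, 150.5]
ee_rot: [0.989, -0.148, -0.0, 0.0]
wrist_force: [-0.6, -0.8, -0.5]
width: 50.4
finger_force: 0.0
[ 641.56867664 -185.22700241  150.58824006]
```

View pics/w3.png

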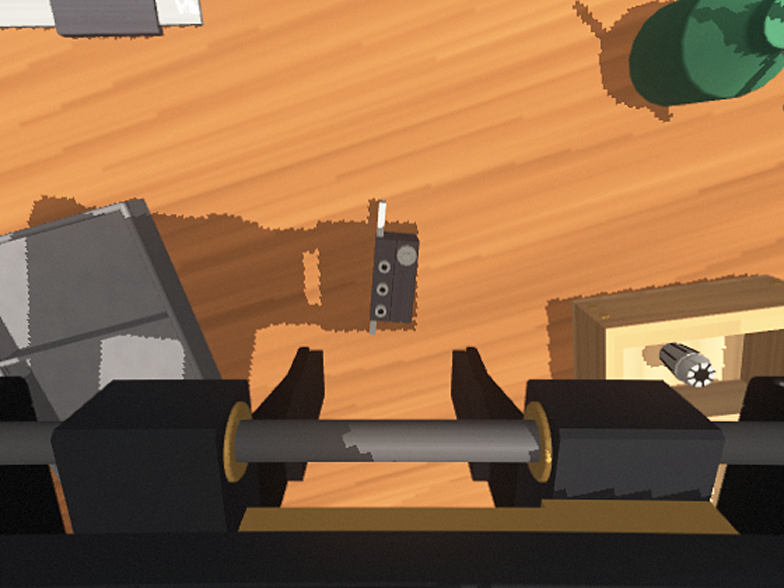

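```bash
python3 - <<'E'
from h import *
d=load('w3')
r=fit(d,[(26,13,26),(26,-13,26),(-26,-13,26),(-26,13,26)],np.float64([(379,233),(419,236),(414,326),(372,320)])/1.4,[642,-184,-.35]);print(r)
p=r[0]
print(tool([p[0],p[1],20],np.pi/2+p[2]))
E
```

```text
(array([ 6.44676145e+02, -1.91411442e+02, -3.66600835e-01]), np.float64(3.43493352816634))
(array([  4.8,   5. , 130.6]), np.float64(0.06837969231453123), array([-0.4 ,  0.39,  1.49, -0.  ,  1.26,  1.47]))
```

```bash
python3 - <<'E'
from h import *
d=load('w3')
P=px2w(d,np.float64([(379,233),(419,236),(414,326),(372,320),(381,200),(373,332)])/1.4,[26,26,26,26,18,18]);print(P.round(1))
f=lambda a,b:np.arctan2(*(P[a]-P[b])[[1,0]]);print(f(0,3),f(1,2),f(4,5),np.linalg.norm(P[4]-P[5]),P[:4].mean(0))
E
```

```text
[[ 674.9 -190.1   26. ]
 [ 666.3 -212.    26. ]
 [ 612.6 -193.6   26. ]
 [ 624.1 -169.7   26. ]
 [ 691.9 -196.6   18. ]
 [ 613.1 -166.6   18. ]]
-0.3827227523523455 -0.3313312293844585 -0.3631771721718541 84.25463263981227 [ 644.46878515 -191.35953621   26.        ]
```

```bash
python3 -m jog '[[50,[3,3,25],0.065],[50,[5,5,50],0.065],[50,[5,5,80],0.065],[50,[5,5,105],0.065],[50,[5,5,120],0.065],[50,[5,5,129],0.065],[15,[5,5,129],0.065],[15,[5,5,129],0.065],[15,[5,5,129],0.065],[15,[5,5,129],0.065]]' 45; python3 -m jog '[[15,[0,0,0],0],[15,[0,0,-5],0],[15,[0,0,-20],0],[15,[0,0,-40],0],[15,[0,0,-60],0],[15,[0,0,-80],0],[15,[0,0,-100],0],[15,[0,0,-100],0],[15,[0,0,-100],0],[15,[0,0,-100],0]]'
python3 - <<'E'
from h import *
p=[480.6,-344.7,-.149];c,s=np.cos(p[2]),np.sin(p[2]);l=-33
print(tool([p[0]+c*l,p[1]+s*l,120],np.pi/2+p[2]))
E
```

```text
time: 9.3
tcp_pos: [646.5, -190.8, 23.4]
ee_rot: [0.984, -0.18, 0.001, 0.0]
wrist_force: [0.9, -0.1, 4.4]
width: 26.1
finger_force: 16.3
time: 10.3
tcp_pos: [644.4, -190.1, 120.3]
ee_rot: [0.984, -0.18, -0.001, -0.0]
wrist_force: [-0.3, 0.8, -2.5]
width: 25.2
finger_force: 45.0
(array([-130.6,  209.6,    0.6]), np.float64(-0.21318296272425918), array([-0.4 ,  0.43,  1.49, -0.  ,  1.22,  1.53]))
```

```bash
python3 -m jog '[[15,[-18,30,0],-0.03],[15,[-37,60,0],-0.06],[15,[-56,90,0],-0.09],[15,[-75,120,0],-0.12],[15,[-93,150,0],-0.15],[15,[-112,180,0],-0.18],[15,[-131,210,0],-0.213],[15,[-131,210,0],-0.213],[15,[-131,210,0],-0.213],[15,[-131,210,0],-0.213]]'
python3 - <<'E'
from h import *
p=[480.6,-344.7,-.149];c,s=np.cos(p[2]),np.sin(p[2]);l=-33
print(tool([p[0]+c*l,p[1]+s*l,27],np.pi/2+p[2]),bot.state()['tcp_pos'])
d=snap('wrist','w4');crop(d,'w4',100,150,500,400,2)
E
```

```text
time: 11.3
tcp_pos: [448.7, -339.7, 121.1]
ee_rot: [0.997, -0.075, -0.0, -0.001]
wrist_force: [0.5, 0.1, -2.3]
width: 25.7
finger_force: 45.0
(array([-0.6,  0.3, 94.1]), np.float64(-0.00030255069084006436), array([-0.79,  0.19,  1.8 ,  0.  ,  1.15,  0.93])) [ 448.67748181 -339.72520856  121.06722277]
```

View pics/w4.png

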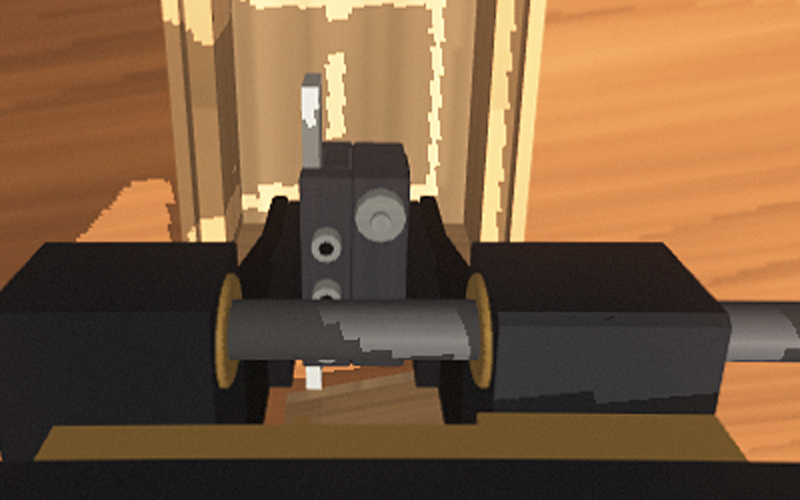

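```bash
python3 -m jog '[[15,[0,0,20],0],[15,[0,0,45],0],[15,[0,0,65],0],[15,[0,0,80],0],[15,[0,0,90],0],[15,[0,0,95],0],[15,[0,0,95],0],[40,[0,0,95],0],[40,[0,0,95],0],[40,[0,0,95],0]]'; python3 -m jog '[[40,[0,0,0],0],[40,[0,0,-10],0],[40,[0,0,-40],0],[40,[0,0,-80],0],[40,[0,0,-120],0],[60,[0,0,-130],0],[84,[0,0,-130],0],[84,[0,0,-130],0],[84,[0,0,-130],0],[84,[0,0,-130],0]]'
python3 - <<'E'
from h import *
d=snap('wrist','w5');crop(d,'w5',130,100,430,310,2)
print(tool([479,348,150],np.pi/2+.13))
E
```

```text
time: 12.35
tcp_pos: [449.2, -341.0, 27.5]
ee_rot: [0.997, -0.074, 0.001, 0.001]
wrist_force: [0.2, -0.1, -0.2]
width: 38.0
finger_force: 0.0
time: 13.35
tcp_pos: [447.6, -339.6, 154.8]
ee_rot: [0.997, -0.075, -0.001, -0.001]
wrist_force: [0.0, 0.3, -0.0]
width: 71.9
finger_force: 0.0
(array([ -71.4, -684.7,    6.5]), np.float64(-0.27927511681580963), array([-0.79,  0.15,  1.77,  0.  ,  1.22,  0.93]))
```

View pics/w5.png

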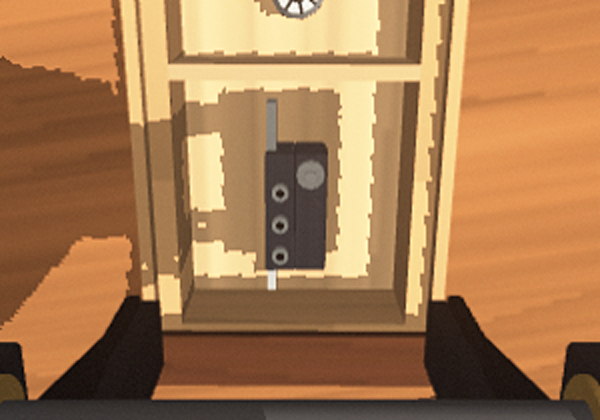

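```bash
python3 -m jog '[[84,[-4,-34,0],-0.01],[84,[-7,-68,0],-0.03],[84,[-11,-102,0],-0.04],[84,[-14,-137,0],-0.06],[84,[-18,-171,0],-0.07],[84,[-21,-205,0],-0.08],[84,[-25,-240,0],-0.1],[84,[-28,-274,0],-0.11],[84,[-32,-308,0],-0.13],[84,[-36,-342,0],-0.14]]'; python3 -m jog '[[84,[-7,-33,0],-0.01],[84,[-14,-66,0],-0.03],[84,[-20,-100,0],-0.04],[84,[-26,-134,0],-0.06],[84,[-34,-170,0],-0.07],[84,[-42,-204,0],-0.08],[84,[-55,-250,0],-0.1],[84,[-65,-300,0],-0.12],[84,[-70,-336,0],-0.14],[84,[-70,-336,0],-0.14]]'
python3 - <<'E'
from h import *
print(tool([479,348,150],np.pi/2+.13))
E
```

```text
time: 14.4
tcp_pos: [463.2, 4.5, 156.2]
ee_rot: [1.0, -0.004, -0.001, -0.0]
wrist_force: [0.6, 0.8, 0.4]
width: 84.2
finger_force: 0.0
time: 15.4
tcp_pos: [395.4, 343.5, 156.3]
ee_rot: [0.998, 0.068, -0.0, -0.001]
wrist_force: [-0.0, -0.4, -0.5]
width: 84.0
finger_force: 0.0
(array([83.4,  6.8,  6.2]), np.float64(0.005794405156932747), array([0.56, 0.06, 1.87, 0.  , 1.21, 2.  ]))
```

```bash
python3 -m jog '[[84,[20,2,0],0],[84,[40,4,0],0],[84,[60,5,0],0],[84,[83,6,0],0],[84,[83,6,0],0],[84,[83,6,0],0],[84,[83,6,0],0],[84,[83,6,0],0],[84,[83,6,0],0],[84,[83,6,0],0]]'
python3 - <<'E'
from h import *
d=snap('wrist','w6');crop(d,'w6',0,0,560,420,1.4);print(bot.state()['tcp_pos'])
E
```

```text
time: 16.4
tcp_pos: [479.6, 344.7, 157.0]
ee_rot: [0.998, 0.066, 0.0, -0.0]
wrist_force: [0.3, 0.6, -0.1]
width: 83.9
finger_force: 0.0
[479.66735168 344.73609941 157.01721287]
```

View pics/w6.png

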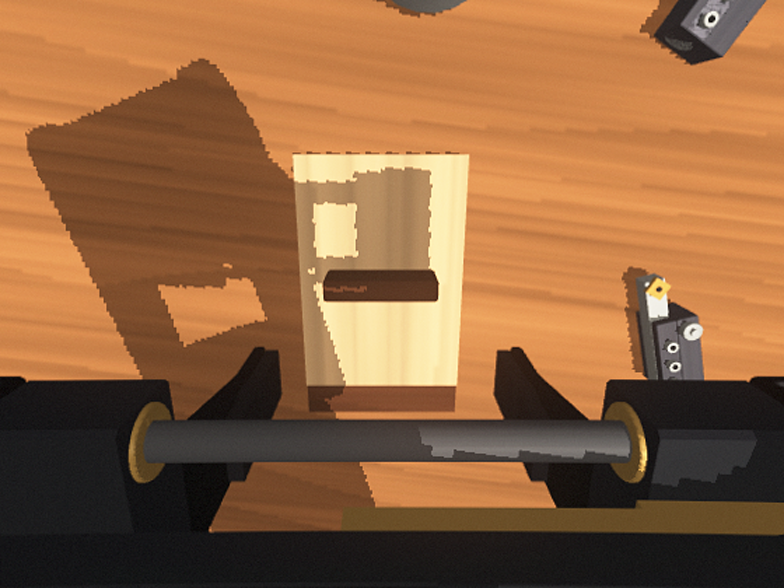

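```bash
python3 - <<'E'
from h import *
d=load('w6')
r=fit(d,[(78.5,53.5,8),(78.5,-53.5,8),(-78.5,53.5,8),(-78.5,-53.5,8),(-102.5,53.5,4),(-102.5,-53.5,4)],np.float64([(292,154),(469,154),(306,387),(457,387),(308,411),(455,411)])/1.4,[480,348,.13]);print(r)
p=r[0];c,s=np.cos(p[2]),np.sin(p[2])
L=np.array([(7,35,36),(7,-35,36),(-7,35,36),(-7,-35,36),(7,0,8)]);W=np.c_[p[0]+c*L[:,0]-s*L[:,1],p[1]+s*L[:,0]+c*L[:,1],L[:,2]]
print(w2px(d,W)*1.4)
print(tool([p[0],p[1],28],np.pi/2+p[2]))
E
```

```text
(array([4.77359128e+02, 3.49392654e+02, 1.30962489e-01]), np.float64(1.1802953429545369))
[[321.70268315 280.99380379]
 [438.9938253  281.03612284]
 [322.70163348 303.1609507 ]
 [438.19237053 303.2005482 ]
 [380.96908248 268.94462656]]
(array([ -1.7,  -4.9, 129. ]), np.float64(0.00017022728534143994), array([0.49, 0.21, 1.7 , 0.  , 1.23, 1.93]))
```

```bash
python3 -m jog '[[87,[-2,-5,30],0],[87,[-2,-5,60],0],[87,[-2,-5,90],0],[87,[-2,-5,110],0],[87,[-2,-5,120],0],[87,[-2,-5,127],0],[60,[-2,-5,127],0],[60,[-2,-5,127],0],[60,[-2,-5,127],0],[60,[-2,-5,127],0]]' 15; python3 -m jog '[[60,[0,0,0],0],[60,[0,0,-10],0],[60,[0,0,-25],0],[60,[0,0,-40],0],[60,[0,0,-60],0],[60,[0,0,-80],0],[60,[0,0,-100],0],[60,[0,0,-120],0],[60,[0,0,-120],0],[60,[0,0,-120],0]]'
python3 - <<'E'
from h import *
d=snap('wrist','w7');crop(d,'w7',100,60,500,360,1.8)
p=[480.6,-344.7,-.149];c,s=np.cos(p[2]),np.sin(p[2]);l=30
print(tool([p[0]+c*l,p[1]+s*l,150],np.pi/2+p[2]))
E
```

```text
time: 17.45
tcp_pos: [478.3, 349.7, 31.2]
ee_rot: [0.998, 0.065, 0.001, -0.0]
wrist_force: [0.3, -0.5, 4.3]
width: 69.6
finger_force: 15.0
time: 18.45
tcp_pos: [477.6, 349.5, 150.7]
ee_rot: [0.998, 0.065, 0.001, -0.0]
wrist_force: [-0.6, -0.1, -2.1]
width: 69.6
finger_force: 15.0
(array([-5.800e+01,  6.967e+02, -4.000e-01]), np.float64(0.2797978564660921), array([0.5 , 0.22, 1.7 , 0.  , 1.22, 1.94]))
```

View pics/w7.png

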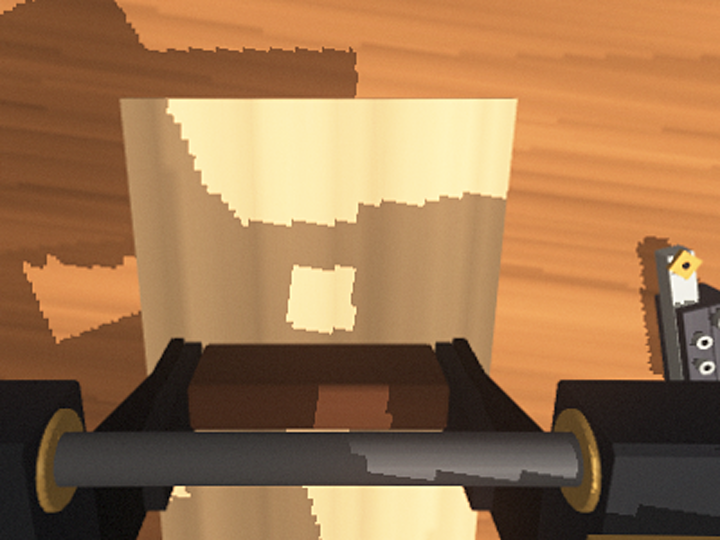

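```bash
cat >> h.py <<'E'
def lidtilt(d,uv,z_off=30.):
    """pitch of held lid from its two +x top corners; TCP z_off above lid underside; positive = tongue down"""
    s=bot.state();r=R.from_quat(s["ee_rot"])
    def W(q):
        L=np.array([(78.5,53.5,8-z_off),(78.5,-53.5,8-z_off)])+[0,q[1],0]
        L=R.from_euler('y',-q[0]).apply(L)            # lid frame z up
        return s["tcp_pos"]+r.apply(L*[1,-1,-1])
    f=least_squares(lambda q:(w2px(d,W(q))-uv).ravel(),[0,0],x_scale=[.1,5]);return f.x,f.fun
E
python3 - <<'E'
from h import *
print(lidtilt(load('w7'),np.float64([(166.7,114.4),(387.2,114.4)])))
E
```

```text
(array([-0.0035122 ,  0.98919347]), array([-0.04934123,  0.06359712,  0.04926543,  0.06610265]))
```

```bash
python3 -m jog '[[60,[-2,25,0],0.01],[60,[-5,60,0],0.02],[60,[-8,95,0],0.04],[60,[-11,130,0],0.05],[60,[-14,165,0],0.07],[60,[-17,200,0],0.08],[60,[-20,235,0],0.1],[60,[-23,270,0],0.11],[60,[-26,305,0],0.13],[60,[-29,340,0],0.14]]'; python3 - <<'E'
from h import *
p=[480.6,-344.7,-.149];c,s=np.cos(p[2]),np.sin(p[2]);l=32
print(tool([p[0]+c*l,p[1]+s*l,150],np.pi/2+p[2]))
E
```

```text
time: 19.5
tcp_pos: [491.7, 7.2, 148.4]
ee_rot: [1.0, -0.005, -0.001, -0.0]
wrist_force: [-0.1, -0.6, -2.1]
width: 69.7
finger_force: 15.0
(array([ 24.1, 356.4,  -1.8]), np.float64(0.13913429411335088), array([-0.15, -0.01,  1.96,  0.  ,  1.2 ,  1.43]))
```

```bash
python3 -m jog '[[60,[3,40,0],0.02],[60,[5,80,0],0.03],[60,[8,120,0],0.05],[60,[11,165,0],0.07],[60,[14,210,0],0.08],[60,[17,255,0],0.1],[60,[20,295,0],0.12],[60,[23,330,0],0.14],[60,[24,357,0],0.14],[60,[24,357,0],0.14]]'; python3 - <<'E'
from h import *
p=[480.6,-344.7,-.149];c,s=np.cos(p[2]),np.sin(p[2]);l=32
print(bot.state()['tcp_pos'],tool([p[0]+c*l,p[1]+s*l,83],np.pi/2+p[2]))
d=snap('wrist','w8');crop(d,'w8',100,0,500,300,1.8)
E
```

```text
time: 20.5
tcp_pos: [512.4, -351.8, 148.0]
ee_rot: [0.997, -0.076, -0.001, -0.0]
wrist_force: [-0.2, 0.1, -1.9]
width: 70.1
finger_force: 15.0
[ 512.37431622 -351.84623245  148.04823194] (array([-0.4, -2.4, 65. ]), np.float64(-0.003693830624339256), array([-0.73,  0.29,  1.62, -0.  ,  1.23,  1.  ]))
```

View pics/w8.png

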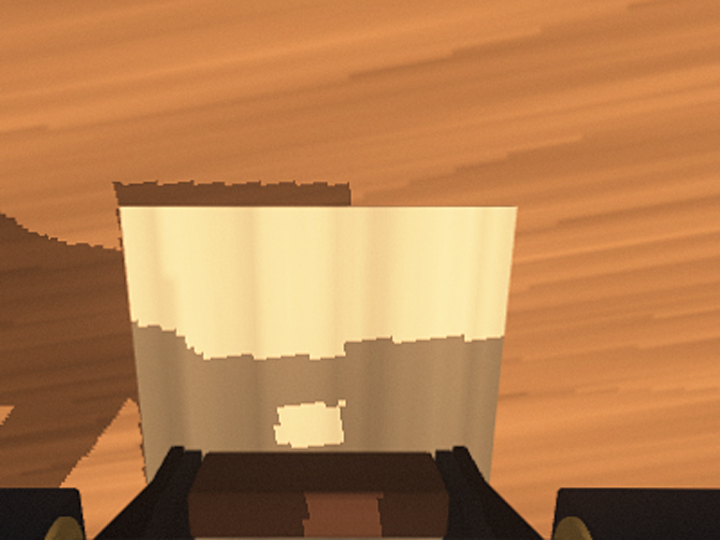

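```bash
python3 -m jog '[[60,[0,-1.5,15],0],[60,[0,-1.5,35],0],[60,[0,-1.5,50],0],[60,[0,-1.5,60],0],[60,[0,-1.5,63],0],[60,[0,-1.5,65],0],[60,[0,-1.5,66],0],[60,[0,-1.5,67],0],[60,[0,-1.5,67],0],[60,[0,-1.5,67],0]]'; python3 -m jog '[[60,[0,0,0.5],0],[60,[0,0,1],0],[60,[0,0,1.5],0],[60,[0,0,2],0],[60,[0,0,2.5],0],[60,[0,0,3],0],[60,[0,0,3],0],[60,[0,0,3],0],[60,[0,0,3],0],[60,[0,0,3],0]]';python3 -m jog '[[60,[0,0,0.5],0],[60,[0,0,1],0],[60,[0,0,1.5],0],[60,[0,0,2],0],[60,[0,0,2.5],0],[60,[0,0,3],0],[60,[0,0,3],0],[60,[0,0,3],0],[60,[0,0,3],0],[60,[0,0,3],0]]'
```

```text
time: 21.55
tcp_pos: [514.0, -347.5, 83.3]
ee_rot: [0.997, -0.075, 0.0, 0.0]
wrist_force: [-0.0, 0.0, -1.4]
width: 69.4
finger_force: 15.0
time: 22.55
tcp_pos: [513.8, -347.4, 79.9]
ee_rot: [0.997, -0.075, -0.0, 0.0]
wrist_force: [-2.6, -0.0, 1.7]
width: 69.9
finger_force: 15.0
time: 23.55
tcp_pos: [513.8, -347.3, 78.0]
ee_rot: [0.997, -0.074, -0.0, 0.0]
wrist_force: [-5.7, 2.3, 10.4]
width: 69.9
finger_force: 15.0
```

```bash
python3 - <<'E'
from h import *
d=snap('wrist','w9');crop(d,'w9',90,20,490,320,2)
s=snap('scene','s9')
E
```

View pics/w9.png

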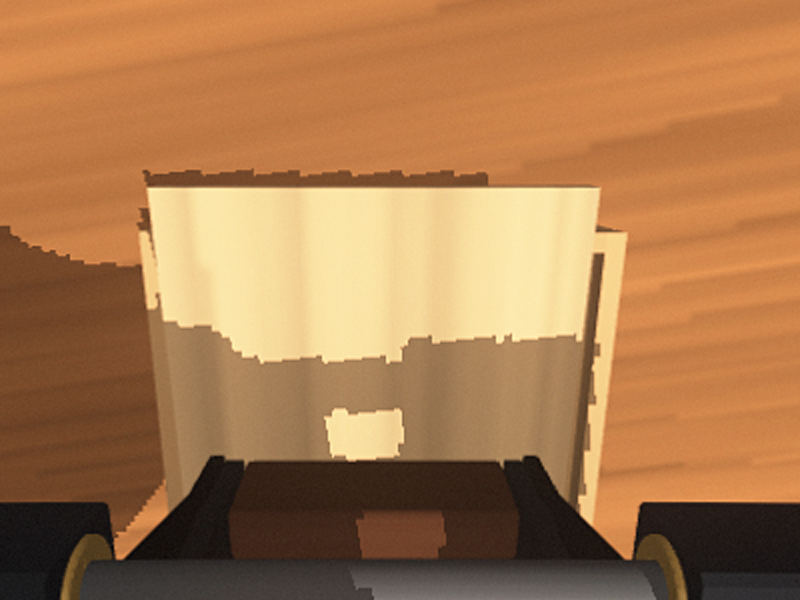

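```bash
python3 - <<'E'
from h import *
np.set_printoptions(precision=2,suppress=True)
d=load('w9')
C=px2w(d,[(160.2,136),(403.5,136)],50);print(C,np.linalg.norm(C[0]-C[1]))
uv=np.float64([(163.7,113.5),(389,113.3)])
for z in (58,60,62): L=px2w(d,uv,z);print(z,L,np.linalg.norm(L[0]-L[1]))
print(lidtilt(d,uv))
c=np.array([.989,-.148]);n=np.array([.148,.989])
print('case mid local',(C.mean(0)[:2]-[480.6,-344.7])@np.c_[c,n],'lid mid',(L.mean(0)[:2]-[480.6,-344.7])@np.c_[c,n])
s=bot.state();print((s['tcp_pos'][:2]-[480.6,-344.7])@np.c_[c,n])
E
```

```text
[[ 588.71 -298.51   50.  ]
 [ 570.35 -420.61   50.  ]] 123.46903059269107
58 [[ 598.96 -305.7    58.  ]
 [ 583.19 -411.3    58.  ]] 106.76471495345157
60 [[ 598.92 -306.36   60.  ]
 [ 583.34 -410.66   60.  ]] 105.45713187846455
62 [[ 598.88 -307.02   62.  ]
 [ 583.5  -410.02   62.  ]] 104.14954880347739
(array([0.  , 0.45]), array([ 0.87, -1.26, -0.87, -1.06]))
case mid local [100.04  -0.06] lid mid [111.42   2.7 ]
[33.22  2.3 ]
```

```bash
python3 -m jog '[[60,[0,0,-2],0],[60,[0,0,-4],0],[60,[0,1.2,-4],0],[60,[0,2.4,-4],0],[60,[0,2.4,-4],0],[60,[0,2.4,-3],0],[60,[0,2.4,-2],0],[60,[0,2.4,-1],0],[60,[0,2.4,-1],0],[60,[0,2.4,-1],0]]'; python3 -m jog '[[76,[0,0,0],0],[76,[0,0,0],0],[76,[0,0,0],0],[76,[0,0,0],0],[76,[0,0,1],0],[76,[0,0,2],0],[60,[0,0,2],0],[60,[0,0,2],0],[60,[0,0,2],0],[60,[0,0,2],0]]' 12; python3 - <<'E'
from h import *
np.set_printoptions(precision=2,suppress=True)
d=snap('wrist','w10');crop(d,'w10',90,20,490,320,2)
c=np.array([.989,-.148]);n=np.array([.148,.989])
s=bot.state();print((s['tcp_pos'][:2]-[480.6,-344.7])@np.c_[c,n],s['tcp_pos'][2])
# auto: lid far edge rows/corners by brightness along columns
g=cv2.cvtColor(d['pixels'],cv2.COLOR_RGB2GRAY)
for row in (120,130,140,150):print(row,g[row,150:180].tolist(),g[row,380:415].tolist())
print(g[95:135,270].tolist())
E
```

```text
time: 24.65
tcp_pos: [513.4, -349.7, 78.1]
ee_rot: [0.997, -0.075, -0.0, 0.0]
wrist_force: [-2.3, 2.0, 2.0]
width: 70.1
finger_force: 15.0
time: 25.65
tcp_pos: [513.4, -349.5, 75.6]
ee_rot: [0.997, -0.075, -0.0, -0.0]
wrist_force: [-0.1, -0.2, -1.6]
width: 69.9
finger_force: 12.0
[33.11  0.03] 75.64838400234692
120 [134, 139, 134, 138, 135, 137, 138, 139, 138, 138, 139, 135, 187, 223, 227, 226, 223, 224, 224, 222, 223, 221, 221, 220, 218, 220, 217, 218, 215, 213] [226, 226, 225, 223, 222, 221, 220, 218, 217, 218, 208, 168, 141, 142, 143, 143, 142, 141, 143, 144, 145, 141, 142, 142, 140, 142, 141, 141, 139, 139, 138, 140, 140, 140, 139]
130 [137, 138, 139, 141, 141, 149, 110, 80, 83, 83, 79, 83, 80, 130, 208, 227, 226, 224, 225, 225, 225, 223, 222, 221, 221, 220, 220, 217, 217, 213] [225, 225, 223, 223, 220, 219, 218, 220, 220, 200, 164, 151, 154, 155, 156, 155, 155, 156, 156, 154, 153, 154, 154, 154, 158, 153, 154, 155, 154, 153, 152, 153, 151, 156, 155]
140 [148, 145, 143, 169, 201, 207, 209, 208, 209, 208, 207, 210, 178, 112, 138, 202, 230, 226, 226, 226, 225, 223, 222, 223, 220, 222, 219, 218, 217, 216] [223, 224, 220, 220, 219, 216, 220, 219, 214, 212, 213, 215, 215, 215, 215, 216, 215, 215, 216, 211, 185, 145, 147, 147, 149, 144, 147, 147, 142, 146, 142, 141, 142, 142, 144]
150 [140, 138, 141, 138, 161, 197, 209, 210, 209, 207, 207, 208, 209, 213, 188, 104, 176, 231, 227, 225, 223, 224, 223, 223, 222, 221, 220, 220, 219, 219] [224, 223, 222, 219, 217, 221, 224, 166, 87, 190, 220, 214, 214, 215, 215, 214, 214, 216, 210, 182, 148, 148, 150, 151, 150, 151, 151, 154, 153, 155, 154, 154, 154, 154, 156]
[137, 141, 137, 140, 141, 142, 141, 142, 145, 143, 144, 149, 102, 84, 84, 86, 85, 90, 128, 217, 231, 229, 227, 228, 227, 228, 227, 227, 227, 228, 227, 228, 228, 227, 228, 228, 228, 227, 227, 227]
```

```bash
python3 - <<'E'
from h import *
np.set_printoptions(precision=2,suppress=True)
d=load('w10');uv=np.float64([(160.9,113.5),(391.8,113.5)])
for z in (54,58,62): L=px2w(d,uv,z);print(z,np.linalg.norm(L[0]-L[1]),(L.mean(0)[:2]-[480.6,-344.7])@np.array([[.989,.148],[-.148,.989]]))
E
```

```text
54 110.50028833129599 [111.08   0.41]
58 107.82024330171906 [111.2    0.41]
62 105.14019827214206 [111.33   0.4 ]
```

```bash
python3 - <<'E'
from h import *
np.set_printoptions(precision=1,suppress=True)
d=load('w10');g=cv2.cvtColor(d['pixels'],cv2.COLOR_RGB2GRAY)
for th in (0,.025,.048):
    # rotates about rim inner edge x=97,z=50 ; origin x 33
    c,s=np.cos(th),np.sin(th);out=[]
    for x,z in [(78.5,8),(7,8),(7,36),(-7,36)]:
        lx,lz=x-64,z       # relative to contact pt
        X=97+c*lx-s*lz; Z=50+s*lx+c*lz
        out.append(w2px(d,[480.6+.989*X,-344.7-.148*X,Z])[0,1])
    print(th,np.array(out))
print([(r,int(g[r,225])) for r in range(235,305)])
E
```

```text
0 [113.1 252.3 278.9 305.6]
0.025 [113.6 251.4 279.  305. ]
0.048 [114.1 250.6 279.  304.3]
[(235, 130), (236, 133), (237, 130), (238, 131), (239, 132), (240, 129), (241, 128), (242, 132), (243, 128), (244, 131), (245, 130), (246, 130), (247, 133), (248, 126), (249, 130), (250, 132), (251, 112), (252, 64), (253, 34), (254, 37), (255, 39), (256, 40), (257, 36), (258, 39), (259, 40), (260, 39), (261, 37), (262, 36), (263, 37), (264, 38), (265, 35), (266, 37), (267, 35), (268, 34), (269, 37), (270, 37), (271, 36), (272, 36), (273, 34), (274, 36), (275, 35), (276, 37), (277, 36), (278, 39), (279, 41), (280, 43), (281, 41), (282, 41), (283, 44), (284, 47), (285, 39), (286, 44), (287, 45), (288, 42), (289, 47), (290, 45), (291, 46), (292, 48), (293, 43), (294, 42), (295, 43), (296, 45), (297, 43), (298, 42), (299, 44), (300, 42), (301, 43), (302, 48), (303, 51), (304, 53)]
```

```bash
python3 - <<'E'
from h import *
s=snap('scene','s10');b=load('s9')
f=lambda d:cv2.resize(d['pixels'][205:310,105:205,::-1],None,fx=3.9,fy=3.9,interpolation=cv2.INTER_CUBIC)
cv2.imwrite('pics/s10.png',np.hstack([f(b),f(s)]))
E
```

```text
(no output)
```

View pics/s10.png

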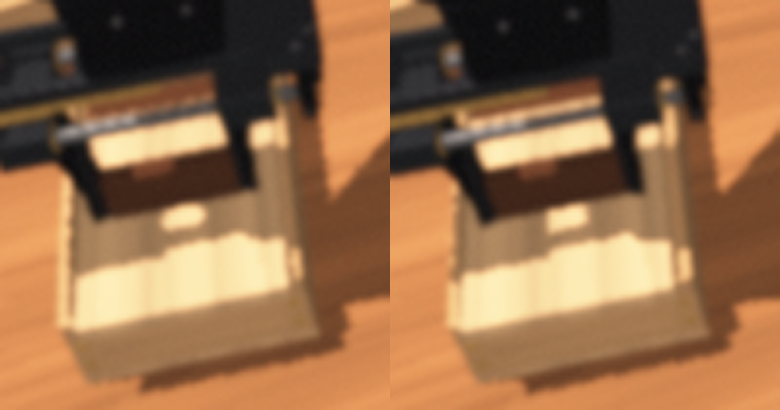

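```bash
python3 -m jog '[[60,[-1,0,0],0],[60,[-2,0,0],0],[60,[-3,0,0],0],[60,[-4,0,0],0],[60,[-5,0,0],0],[60,[-6,0,0],0],[60,[-7,0,0],0],[60,[-8,0,0],0],[60,[-9,0,0],0],[60,[-10,0,0],0]]';python3 -m jog '[[60,[-1,0,0],0],[60,[-2,0,0],0],[60,[-2,0,0],0],[60,[-2,0,0],0],[60,[-2,0,0],0],[60,[-2,0,0],0],[60,[-2,0,0],0],[60,[-2,0,0],0],[60,[-2,0,0],0],[60,[-2,0,0],0]]'
```

```text
time: 26.75
tcp_pos: [503.5, -348.2, 75.8]
ee_rot: [0.997, -0.075, 0.0, -0.0]
wrist_force: [0.1, -0.0, -1.7]
width: 69.9
finger_force: 12.0
time: 27.75
tcp_pos: [501.6, -347.9, 75.8]
ee_rot: [0.997, -0.075, -0.0, 0.0]
wrist_force: [-0.2, -0.6, -2.1]
width: 70.2
finger_force: 12.0
```

```bash
python3 -m jog '[[60,[-1,0,0],0],[60,[-2,0,0],0],[60,[-3,0,0],0],[60,[-4,0,0],0],[60,[-5,0,0],0],[60,[-6,0,0],0],[60,[-7,0,0],0],[60,[-8,0,0],0],[60,[-9,0,0],0],[60,[-9,0,0],0]]';python3 -m jog '[[60,[0,0,0.5],0],[60,[0,0,1],0],[60,[0,0,1.5],0],[60,[0,0,2],0],[60,[0,0,2],0],[60,[0,0,2],0],[60,[0,0,2],0],[60,[0,0,2],0],[60,[0,0,2],0],[60,[0,0,2],0]]'
python3 - <<'E'
from h import *
s=bot.state();print((s['tcp_pos'][:2]-[480.6,-344.7])@np.array([[.989,.148],[-.148,.989]]))
E
```

```text
time: 28.75
tcp_pos: [492.5, -346.5, 75.8]
ee_rot: [0.997, -0.075, -0.0, -0.0]
wrist_force: [-0.6, 0.2, -2.0]
width: 69.8
finger_force: 12.0
time: 29.75
tcp_pos: [492.7, -346.6, 73.9]
ee_rot: [0.997, -0.075, 0.0, 0.0]
wrist_force: [0.7, -1.3, -0.2]
width: 69.7
finger_force: 12.0
[12.29723687 -0.10701311]
```

```bash
python3 -m jog '[[60,[0,0,0.5],0],[60,[0,0,1],0],[60,[0,0,1.5],0],[60,[0,0,1.5],0],[80,[0,0,1.5],0],[80,[0,0,1.5],0],[80,[0,0,1.5],0],[80,[0,0,1.5],0],[80,[0,0,1.5],0],[80,[0,0,1.5],0]]';python3 -m jog '[[80,[0,0,-5],0],[80,[0,0,-20],0],[80,[0,0,-45],0],[80,[0,0,-80],0],[80,[0,0,-110],0],[80,[0,0,-110],0],[80,[0,0,-110],0],[80,[0,0,-110],0],[80,[0,0,-110],0],[80,[0,0,-110],0]]'
python3 - <<'E'
from h import *
d=snap('wrist','w11');crop(d,'w11',80,60,480,360,2)
E
```

```text
time: 30.75
tcp_pos: [492.7, -346.5, 72.3]
ee_rot: [0.997, -0.075, 0.0, -0.0]
wrist_force: [-0.1, 0.8, -0.1]
width: 79.8
finger_force: 0.0
time: 31.75
tcp_pos: [492.1, -346.0, 181.0]
ee_rot: [0.997, -0.075, -0.001, -0.001]
wrist_force: [0.2, 0.1, -0.1]
width: 80.0
finger_force: 0.0
```

View pics/w11.png

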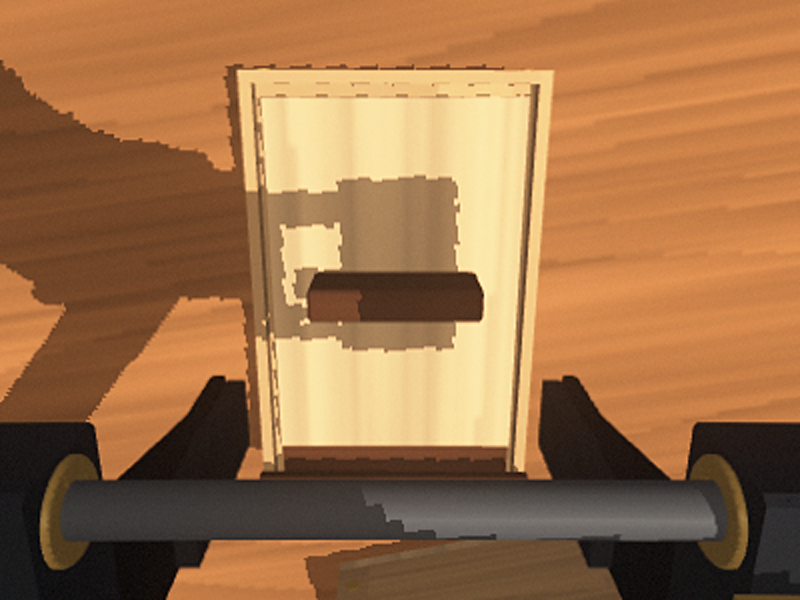

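```bash
python3 - <<'E'
from h import *
d=load('w11');uv=np.array([80,60])+np.float64([(258,97),(531,97),(283,447),(506,447)])/2
for z in (42,45):print(z,fit(d,[(78.5,53.5,z+8),(78.5,-53.5,z+8),(-78.5,53.5,z+8),(-78.5,-53.5,z+8)],uv,[492,-346,-.149]))
for a,b in((0,1),(2,3)):
  for z in(46,50,54,58):P=px2w(d,uv,z);print(z,np.linalg.norm(P[a]-P[b]))
print('to large',tool([430,9.4,150],np.pi/2))
E
```

```text
42 (array([ 4.91688970e+02, -3.45990949e+02, -1.48633330e-01]), np.float64(1.1045158966130373))
45 (array([ 4.92276666e+02, -3.46076891e+02, -1.48633888e-01]), np.float64(1.669988116288323))
46 109.84369348839705
50 108.26364399321685
54 106.68359449803656
58 105.10354500285636
46 106.51363896266214
50 104.98149072430611
54 103.4493424859501
58 101.91719424759413
to large (array([-114.4, -342.3,   31.8]), np.float64(-0.1492341248783653), array([-0.74,  0.22,  1.65,  0.  ,  1.28,  0.98]))
```

```bash
python3 -m jog '[[0,[20,0,0],0],[0,[40,0,0],0],[0,[58,0,20],0],[0,[58,0,50],0],[0,[58,0,80],0],[0,[58,0,100],0],[0,[58,0,108],0],[0,[58,0,108],0],[0,[58,0,108],0],[0,[58,0,108],0]]';python3 -m jog '[[0,[0,0,0.5],0],[0,[0,0,1],0],[0,[0,0,1.5],0],[0,[0,0,2],0],[0,[0,0,2],0],[0,[0,0,2],0],[0,[0,0,2],0],[0,[0,0,2],0],[0,[0,0,2],0],[0,[0,0,2],0]]';python3 -m jog '[[0,[0,0,0.5],0],[0,[0,0,1],0],[0,[0,0,1.5],0],[0,[0,0,2],0],[0,[0,0,2],0],[0,[0,0,2],0],[0,[0,0,2],0],[0,[0,0,2],0],[0,[0,0,2],0],[0,[0,0,2],0]]'
```

```text
time: 32.8
tcp_pos: [551.1, -356.0, 76.2]
ee_rot: [0.997, -0.075, 0.001, 0.001]
wrist_force: [-0.2, 0.0, 1.1]
width: 7.9
finger_force: 0.0
time: 33.8
tcp_pos: [550.0, -355.2, 72.3]
ee_rot: [0.997, -0.075, -0.0, -0.0]
wrist_force: [-0.5, -0.2, -0.3]
width: 0.5
finger_force: 0.0
time: 34.8
tcp_pos: [550.1, -355.2, 70.3]
ee_rot: [0.997, -0.075, 0.0, -0.0]
wrist_force: [-0.4, -0.5, -0.1]
width: 0.6
finger_force: 0.0
```

```bash
python3 -m jog '[[0,[0,0,-30],0],[0,[0,0,-60],0],[50,[0,0,-90],0],[60,[-15,-30,-90],0],[60,[-30,-60,-90],0],[60,[-50,-90,-90],0],[60,[-70,-120,-90],-0.03],[60,[-90,-150,-90],-0.06],[60,[-110,-180,-90],-0.09],[60,[-130,-210,-90],-0.13]]'; python3 - <<'E'
from h import *
print(tool([430,9.4,130],np.pi/2-.02))
E
```

```text
time: 35.8
tcp_pos: [452.0, -127.0, 160.4]
ee_rot: [1.0, -0.009, 0.0, 0.0]
wrist_force: [0.6, 0.3, -0.1]
width: 55.3
finger_force: 0.0
(array([ -24.5, -135.9,   30.4]), np.float64(0.001973616966890468), array([-0.44, -0.08,  2.  ,  0.  ,  1.22,  1.15]))
```

```bash
python3 -m jog '[[60,[-5,-27,6],0],[60,[-10,-54,12],0],[60,[-15,-81,18],0],[60,[-20,-108,24],0],[60,[-24.5,-136,30],0],[60,[-24.5,-136,30],0],[60,[-24.5,-136,30],0],[60,[-24.5,-136,30],0],[60,[-24.5,-136,30],0],[60,[-24.5,-136,30],0]]'; python3 - <<'E'
from h import *
d=snap('wrist','w12')
hsv=cv2.cvtColor(d['pixels'],cv2.COLOR_RGB2HSV);p=w2px(d,[[430,9.4,40]])[0];print('pred',p)
m=((hsv[...,1]<60)).astype(np.uint8);x,y=p.astype(int)
n,l,s,c=cv2.connectedComponentsWithStats(m)
for i in range(1,n):
    if s[i,4]>150 and abs(c[i]-p).max()<80:print(s[i],c[i])
print(tool([430,9.4,31],np.pi/2-.02))
E
```

```text
time: 36.8
tcp_pos: [431.2, 7.5, 130.6]
ee_rot: [1.0, -0.01, 0.0, 0.0]
wrist_force: [0.4, -0.2, -0.1]
width: 59.8
finger_force: 0.0
pred [274.84551639 220.39950886]
[ 254  192   41   45 1067] [274.31302718 213.19025305]
(array([-1.1, -1.8, 99.5]), np.float64(-0.00038914653851307435), array([-0.17, -0.14,  2.12, -0.  ,  1.17,  1.43]))
```

```bash
python3 -m jog '[[60,[-1,-1.5,25],0],[60,[-1,-1.5,50],0],[60,[-1,-1.5,75],0],[60,[-1,-1.5,90],0],[60,[-1,-1.5,99],0],[25,[-1,-1.5,99],0],[25,[-1,-1.5,99],0],[25,[-1,-1.5,99],0],[25,[-1,-1.5,99],0],[25,[-1,-1.5,99],0]]' 40; python3 -m jog '[[25,[0,0,0],0],[25,[0,0,0],0],[25,[0,0,0],0],[25,[0,0,-5],0],[25,[0,0,-20],0],[25,[0,0,-40],0],[25,[0,0,-60],0],[25,[0,0,-80],0],[25,[0,0,-80],0],[25,[0,0,-80],0]]'
python3 - <<'E'
from h import *
p=[640.3,12.4,-.02]
print(tool([p[0]+57,p[1]-1,110],np.pi/2-.02))
E
```

```text
time: 37.85
tcp_pos: [430.6, 9.5, 32.2]
ee_rot: [1.0, -0.009, 0.001, 0.0]
wrist_force: [0.3, -1.9, 2.4]
width: 30.8
finger_force: 40.0
time: 38.85
tcp_pos: [429.6, 10.0, 111.0]
ee_rot: [1.0, -0.01, 0.0, -0.0]
wrist_force: [0.1, 0.1, -1.8]
width: 30.5
finger_force: 40.0
(array([267.6,  -6.6,   1. ]), np.float64(0.0007909612397076771), array([-0.16, -0.12,  2.14,  0.  ,  1.12,  1.43]))
```

```bash
python3 -m jog '[[25,[33,-1,0],0],[25,[66,-2,0],0],[25,[100,-3,0],0],[25,[133,-4,0],0],[25,[167,-5,0],0],[25,[200,-6,0],0],[25,[235,-6,0],0],[25,[267,-6,0],0],[25,[267,-6,0],0],[25,[267,-6,0],0]]'
python3 -m jog '[[25,[0,0,20],0],[25,[0,0,45],0],[25,[0,0,62],0],[25,[0,0,72],0],[25,[0,0,77],0],[25,[0,0,77],0],[48,[0,0,77],0],[48,[0,0,77],0],[48,[0,0,77],0],[48,[0,0,77],0]]'
python3 -m jog '[[48,[0,0,0],0],[48,[0,0,-20],0],[48,[0,0,-60],0],[48,[0,0,-100],0],[48,[0,0,-125],0],[48,[-20,0,-125],0],[48,[-40,0,-125],0],[48,[-40,0,-125],0],[48,[-40,0,-125],0],[48,[-40,0,-125],0]]'
python3 - <<'E'
from h import *
d=snap('wrist','w13')
hsv=cv2.cvtColor(d['pixels'],cv2.COLOR_RGB2HSV)
p=w2px(d,[[697,11.4,43],[697,11.4,3],[640.3+22,12,25],[640.3+92,12,25]]);print('pred',p.round(0))
for r in range(int(p[0,1])-30,int(p[0,1])+31,6):print(r,cv2.cvtColor(d['pixels'],cv2.COLOR_RGB2GRAY)[r,225:325:4].tolist())
print(tool([456,150,140],np.pi/2+.5))
E
```

```text
time: 39.85
tcp_pos: [695.4, 10.9, 108.2]
ee_rot: [1.0, -0.01, -0.002, -0.0]
wrist_force: [0.9, -1.0, -1.8]
width: 30.7
finger_force: 40.0
time: 40.85
tcp_pos: [697.1, 10.7, 34.5]
ee_rot: [1.0, -0.01, 0.0, 0.0]
wrist_force: [-0.2, -1.1, 0.4]
width: 46.5
finger_force: 0.0
time: 41.85
tcp_pos: [657.7, 11.4, 159.4]
ee_rot: [1.0, -0.01, 0.0, 0.0]
wrist_force: [0.6, -0.6, 0.1]
width: 48.2
finger_force: 0.0
pred [[276. 161.]
 [276. 154.]
 [276. 197.]
 [275. 114.]]
131 [177, 179, 180, 181, 176, 182, 181, 181, 185, 183, 182, 189, 190, 190, 193, 192, 194, 195, 193, 194, 191, 191, 189, 188, 191]
137 [180, 100, 102, 100, 100, 102, 99, 102, 104, 103, 103, 102, 102, 99, 103, 105, 103, 106, 101, 195, 191, 192, 191, 192, 193]
143 [98, 103, 98, 101, 99, 100, 103, 100, 102, 100, 112, 128, 120, 141, 127, 124, 103, 104, 102, 189, 188, 188, 188, 189, 190]
149 [100, 98, 97, 100, 100, 100, 101, 100, 100, 121, 121, 150, 148, 149, 83, 138, 123, 111, 103, 190, 185, 188, 189, 191, 189]
155 [92, 95, 99, 99, 99, 96, 99, 98, 102, 105, 144, 145, 32, 35, 84, 143, 150, 117, 96, 184, 187, 187, 188, 190, 187]
161 [177, 99, 101, 101, 100, 100, 101, 100, 104, 139, 142, 32, 33, 35, 35, 66, 143, 109, 97, 185, 184, 186, 187, 185, 188]
167 [174, 99, 102, 100, 98, 96, 95, 98, 98, 122, 51, 111, 34, 34, 34, 140, 36, 108, 97, 185, 188, 187, 185, 189, 185]
173 [177, 98, 100, 101, 98, 99, 100, 97, 97, 97, 122, 141, 86, 142, 22, 144, 99, 96, 96, 185, 185, 183, 190, 189, 190]
179 [174, 95, 100, 94, 98, 99, 97, 99, 100, 96, 97, 99, 94, 92, 93, 100, 98, 100, 99, 187, 186, 184, 185, 186, 190]
185 [175, 97, 98, 98, 99, 99, 100, 96, 97, 97, 97, 97, 100, 98, 98, 104, 96, 98, 97, 185, 187, 184, 185, 185, 186]
191 [73, 74, 73, 76, 74, 75, 71, 71, 72, 75, 72, 71, 73, 74, 76, 73, 76, 73, 73, 71, 75, 74, 71, 73, 77]
(array([-204.3, -134.8,   19.2]), np.float64(-0.5193151193813126), array([-0.1 ,  0.36,  1.51, -0.  ,  1.27,  1.49]))
```

```bash
python3 -m jog '[[56,[-22,-15,0],-0.05],[56,[-45,-30,0],-0.1],[56,[-68,-45,0],-0.15],[56,[-90,-60,0],-0.2],[56,[-113,-75,0],-0.25],[56,[-136,-90,3],-0.3],[56,[-159,-105,6],-0.35],[56,[-181,-120,10],-0.4],[56,[-204,-135,10],-0.45],[56,[-204,-135,10],-0.45]]'; python3 -m jog '[[56,[0,0,0],0],[56,[0,0,0],0],[56,[0,0,0],0],[56,[0,0,0],0],[56,[0,0,0],0],[56,[0,0,0],0],[56,[0,0,0],0],[56,[0,0,0],0],[56,[0,0,0],0],[56,[0,0,0],0]]'
python3 - <<'E'
from h import *
np.set_printoptions(precision=2,suppress=True)
d3=load('w3');d=snap('wrist','w14')
def seg(d,P,far):
    hsv=cv2.cvtColor(d['pixels'],cv2.COLOR_RGB2HSV)
    m=((hsv[...,1]<90)|(hsv[...,2]<40)).astype(np.uint8);m[250:]=0
    n,l,s,c=cv2.connectedComponentsWithStats(m);p=w2px(d,[P])[0]
    i=min((i for i in range(1,n) if s[i,4]>400),key=lambda i:np.hypot(*(c[i]-p)))
    print('pred',p,'stat',s[i],c[i])
    mm=(l==i).astype(np.uint8);return mm
for D,P,pts in ((d3,(644.7,-191,26),0),(d,(456,150,26),0)):
    m=seg(D,P,0)
    for k in (1,15):
        e=cv2.morphologyEx(m,cv2.MORPH_OPEN,np.ones((k,k),np.uint8))
        e=cv2.findContours(e,0,2)[0];q=max(e,key=cv2.contourArea);r=cv2.minAreaRect(q);b=cv2.boxPoints(r)
        print(k,r);w=px2w(D,b,22);print(w[:,:2].round(1).tolist(),w.mean(0))
g=d['pixels'][100:250,200:350]
cv2.imwrite('pics/t.png',g)
s=bot.state();print(s['tcp_pos'])
m=seg(d,(456,150,26),0)
ys,xs=np.where(m);y0,y1,x0,x1=ys.min(),ys.max(),xs.min(),xs.max()
for r in range(y0,y1+1,3):print(r,''.join('#' if v else '.' for v in m[r,x0-2:x1+3]))
print(x0)
E
```

```text
time: 42.9
tcp_pos: [453.6, 151.8, 148.8]
ee_rot: [0.977, 0.215, -0.001, -0.0]
wrist_force: [0.3, -0.4, 1.0]
width: 56.0
finger_force: 0.0
time: 43.9
tcp_pos: [455.5, 150.3, 149.3]
ee_rot: [0.977, 0.214, -0.0, -0.0]
wrist_force: [0.2, -0.3, 0.4]
width: 56.0
finger_force: 0.0
pred [282.33 199.96] stat [ 264  143   35   96 2052] [280.25 195.92]
1 ((281.76470947265625, 191.55882263183594), (30.601905822753906, 95.33374786376953), 4.398705005645752)
[[614.9, -164.0], [692.8, -195.2], [683.7, -218.4], [604.7, -189.3]] [ 649.01 -191.73   22.  ]
15 ((281.5, 197.5), (61.0, 31.0), 90.0)
[[674.9, -186.0], [667.3, -210.6], [615.1, -195.7], [623.1, -169.5]] [ 645.09 -190.44   22.  ]
pred [278.68 206.14] stat [ 263  150   32   83 2126] [276.99 196.51]
1 ((278.5, 191.0), (31.0, 82.0), 0.0)
[[427.4, 152.0], [493.1, 181.2], [503.6, 158.2], [438.8, 127.1]] [465.72 154.63  22.  ]
15 ((278.0998840332031, 200.40487670898438), (29.67409896850586, 61.46951675415039), 1.3971810340881348)
[[428.3, 152.9], [478.9, 174.0], [488.6, 151.3], [438.6, 128.8]] [458.59 151.73  22.  ]
[455.56 150.37 149.36]
pred [278
[... 511 characters left out ...]
183 ..###############################...
186 ..###############################...
189 ...##############################...
192 ..###############################...
195 ..######...######################...
198 ..###############################...
201 ..##############################....
204 ..##############################....
207 ..##############################....
210 ..########.#####################....
213 ..##############################....
216 ..##############################....
219 ..##############################....
222 ..##############################....
225 ..##############################....
228 ..##############################....
231 ..#############################.....
263
```

```bash
python3 - <<'E'
from h import *
print(tool([458.6,151.7,21],np.pi/2+.42))
E
```

```text
(array([3.300e+00, 1.000e-01, 1.284e+02]), np.float64(0.010843616746749163), array([ 0.15, -0.04,  1.99,  0.  ,  1.2 ,  1.29]))
```

```bash
python3 -m jog '[[56,[3,0,30],0.01],[56,[3,0,60],0.01],[56,[3,0,90],0.01],[56,[3,0,110],0.01],[56,[3,0,120],0.01],[56,[3,0,128],0.01],[15,[3,0,128],0.01],[15,[3,0,128],0.01],[15,[3,0,128],0.01],[15,[3,0,128],0.01]]' 45; python3 -m jog '[[15,[0,0,0],0],[15,[0,0,0],0],[15,[0,0,0],0],[15,[0,0,-5],0],[15,[0,0,-20],0],[15,[0,0,-45],0],[15,[0,0,-70],0],[15,[0,0,-90],0],[15,[0,0,-90],0],[15,[0,0,-90],0]]'
python3 - <<'E'
from h import *
print(tool([595.3,13.3,111],np.pi/2-.02))
E
```

```text
time: 44.95
tcp_pos: [459.1, 151.7, 22.3]
ee_rot: [0.978, 0.209, 0.001, 0.0]
wrist_force: [-0.6, 1.4, -0.7]
width: 32.0
finger_force: 0.0
time: 45.95
tcp_pos: [457.9, 151.6, 110.8]
ee_rot: [0.978, 0.209, -0.0, -0.0]
wrist_force: [-0.4, -0.1, -2.8]
width: 25.5
finger_force: 45.0
(array([ 68.9, 182.3,  -0.3]), np.float64(0.4408298492433822), array([0.16, 0.02, 2.01, 0.  , 1.12, 1.31]))
```

Held (25.5 mm, weight on the wrist). Carry to the tray and lower 87 mm (floor 3).

```bash
python3 -m jog '[[15,[9,23,0],0.05],[15,[17,46,0],0.11],[15,[26,69,0],0.16],[15,[34,92,0],0.22],[15,[43,115,0],0.27],[15,[52,138,0],0.33],[15,[60,161,0],0.38],[15,[69,182,0],0.44],[15,[69,182,0],0.44],[15,[69,182,0],0.44]]'
python3 -m jog '[[15,[0,0,20],0],[15,[0,0,45],0],[15,[0,0,65],0],[15,[0,0,80],0],[15,[0,0,87],0],[15,[0,0,87],0],[45,[0,0,87],0],[45,[0,0,87],0],[45,[0,0,87],0],[45,[0,0,87],0]]'
python3 -m jog '[[45,[0,0,0],0],[45,[0,0,-20],0],[45,[0,0,-60],0],[45,[0,0,-100],0],[45,[0,0,-135],0],[45,[0,0,-135],0],[45,[0,0,-135],0],[45,[0,0,-135],0],[45,[0,0,-135],0],[45,[0,0,-135],0]]'
python3 - <<'E'
from h import *
d=snap('wrist','w15')
W=np.array([[595.3-26,13.3,29],[595.3+26,13.3,29],[595.3,26.3,29],[595.3,.3,29],[697,11.4,43]]);print(w2px(d,W).round(0).tolist())
g=cv2.cvtColor(d['pixels'],cv2.COLOR_RGB2GRAY)
for r in range(70,250,5):print(r,' '.join('%3d'%v for v in g[r,225:330:5]))
t=snap('top','t15');a=load('top0')
df=cv2.absdiff(t['pixels'],a['pixels']).max(2)
for n,(u,v) in dict(oiler=(402,136),chuck=(151,152),boring=(208,152),blue=(243,268)).items():print(n,np.percentile(df[v-14:v+14,u-12:u+12],[50,95]))
E
```

```text
time: 46.95
tcp_pos: [594.1, 13.6, 108.9]
ee_rot: [1.0, -0.01, -0.002, -0.0]
wrist_force: [-0.9, 0.3, -1.9]
width: 25.6
finger_force: 45.0
time: 47.95
tcp_pos: [595.7, 13.7, 24.4]
ee_rot: [1.0, -0.01, 0.0, 0.0]
wrist_force: [-0.3, -0.1, 0.4]
width: 43.7
finger_force: 0.0
time: 48.95
tcp_pos: [594.7, 13.7, 157.6]
ee_rot: [1.0, -0.01, -0.001, -0.0]
wrist_force: [-0.4, -1.7, -0.2]
width: 45.0
finger_force: 0.0
[[278.0, 231.0], [277.0, 173.0], [263.0, 203.0], [293.0, 203.0], [278.0, 74.0]]
70 185 184 183 185 186 109 111 123  92 170  71  75  64  80 243 194 194 191 195 194 193
75 186 183 185 184 185 110 111 135 246  67  75  73  75 248 254 192 190 189 190 194 193
80 184 182 180 182 180 108 107 133 255 120  74  75  73  53 249 192 189 187 190 193 192
85 184 183 184 184 186 104 110 133 251 246  70 117 251 250 184 190 189 191 190 191 195
90 184 187 185 184 182 187 102 110 130 250 254 248 196 179 173 190 196 197 191 191 195
95 183 187 185 183 182 184 182  99 101 134 140 153 157 160 188 188 191 193 194 193 192
100 183 183 182 185 185 183 184 186 185 189 190 188 190 194 188 188 194 192 192 197 197
[... 1916 characters left out ...]
 185 187 185 189 188
215 177 180 142 146 143 144 101 103  89 162  55  67  69  59 149 187 185 186 187 188 190
220 178 174 173 176 177 178  98 103  70  64  52  66  70  61 182 183 181 182 183 186 186
225 178 177 177 176 177 178 175 187 114 155  78 118 121 110 179 179 184 185 184 188 188
230 177 180 175 176 176 177 177 183 170 255  76 118 123 105 182 180 179 185 183 185 188
235 174 176 175 177 173 179 177 179 166 166 182 182 179 180 180 178 180 180 180 185 185
240  76  83  79  84  82  81  88  86  85  86  85  92  87  88  89  88  91  94  91  95  94
245  77  77  76  76  75  75  76  75  80  78  77  75  74  77  78  77  76  78  77  76  76
oiler [6. 9.]
chuck [ 8. 10.]
boring [26. 58.]
blue [ 47. 134.]
```

```bash
python3 -c "
from plant import bot
print(bot.sign_off())"
```

```text
the job is handed in; nothing more can be done
None
```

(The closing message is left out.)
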